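Stand the knocked-over paging microphone back up and hold its talk key

TASK

The announcer's gooseneck microphone has been knocked onto its face: without gripping or lifting it and without touching its neck, push gently on its raised base with the fingertips until it tips back and stands on its feet on the spot. Then press its red talk key fully down with a fingertip and finish while still holding the key down, so that the announcer can speak. Leave the mug, the roll of tape and the vocal microphone alone.

Things in the scene. Friction and masses are not known exactly. Their poses are not given: they have to be found in the camera images.
- mic: Fallen paging microphone, 0.5 kg. Charcoal base 120 mm deep (own x, + = front) by 180 wide (own y, + = left) on rubber feet; its sides start 3 mm above the origin; sloping aluminium top panel 23 mm above it at the front, 35 at the back. Origin: middle of the underside, at foot level; own z is up when it stands. Now it leans 71 degrees, z toward its front, lying on base front edge and head.
- mic_neck: Gooseneck and black foam head, fixed to the base (same frame as mic). Neck 11 mm thick, from (-30, 60, 30) mm up to z = 110, then bent forward in the plane y = 60 to the head, 36 mm thick, ending near (146, 60, 275). Now it lies on the desk beyond the base, away from the robot, and swings up as the base goes down. Not to be touched.
- mic_front (a point): Middle of the lower front edge of the microphone's base, at (60, 0, 3) mm in its frame: the edge it lies on and turns about; it may slide a little (up to about 30 mm) while the base is pushed.
- push_spot (a point): A good place to push: on the top panel near the back edge, on the half away from the neck, (-43, -50, 33) mm in the microphone's frame, now 0.11 m above the desk; the panel there faces forward, away from the robot to within 35 degrees, and 19 degrees up. 1 to 4 N along the panel's inward normal turns the base; below a lean of about 37 degrees it drops onto its feet by itself.
- key_top (a point): Middle of the top face of the red talk key, 30 mm (x) by 52 mm (y), at the front right of the panel: (24, -50, 37) mm in the microphone's frame while released. It stands 8 mm proud of the panel and moves down square to it (the panel slopes 6 degrees down to the front). The point rides with the key.
- talk_key (a joint): Travel of the talk key: 0 released, 0.006 m fully down. A spring pushes it back: about 1.4 N to start, 4 N fully down.
- mug: Blue ceramic mug, 80 mm across, 92 mm high, loose. Origin: middle of its underside, z up. Leave it alone.
- tape_roll: Roll of orange tape lying flat, 104 mm across, 25 mm high, loose. Origin: middle of its underside, z up. Leave it alone.
- vocal_mic: Hand-held vocal microphone standing upright in the clip of a round desk stand, foot 110 mm across, 190 mm high, loose. Origin: middle of its underside, z up. Leave it alone.

How it is judged (in metres and radians):
On the way, in this order (a step that is already met when the one before it is completed fails the run):
1. the microphone stands on its feet, its talk key not pressed (angle between mic's own z axis and vertical below 0.06 rad and height (world z) of mic below 0.006 m and value of joint talk_key below 0.002 m), for 0.2 s.
2. the talk key is pressed fully down by the fingers (value of joint talk_key above 0.0048 m and contact force between the fingers and mic above 1 N), for 0.2 s.
At the end, for the whole second after the job is handed in: The microphone stands still on its feet (within 3.5 degrees of upright), its front edge within 100 mm of where it lay, and the fingers hold its talk key down (at least 4.8 of its 6 mm, with 1 to 35 N); the mug, tape roll and vocal microphone stand within 30 mm of where they were (all of step 2 and angle between mic's own z axis and vertical below 0.06 rad and height (world z) of mic below 0.006 m and distance of mic_front from where it was at the start of the episode below 0.1 m and linear speed of mic below 0.02 m/s and contact force between the fingers and mic below 35 N and distance of each of mug, tape_roll, vocal_mic from where it was at the start of the episode below 0.03 m and angle between each of mug, vocal_mic's own z axis and vertical below 0.2 rad); the arm keeps its last pose, push and grip.
It fails at once if the microphone is lifted: the front edge it turns about leaves the desk by more than 20 mm (height (world z) of mic_front above 0.023 m).
It fails at once if the microphone's neck or head is touched by the robot (more than 1 N) (contact force between any of the fingers, the arm and mic_neck above 1 N).
It fails at once if the microphone is struck or pressed with more than 45 N (contact force between any of the fingers, the arm and mic above 45 N).
It fails at once if a bystander is knocked over, lifted or shoved (distance of any of mug, tape_roll, vocal_mic from where it was at the start of the episode above 0.04 m or angle between any of mug, vocal_mic's own z axis and vertical above 0.4 rad).
It also fails if it takes over 48 s, if anything falls off the work surface, if the arm or the gripper's body presses on something with over 40 N, if the wrist force passes 120 N, or if a joint passes its speed limit or range.

ROBOT

A 6-joint arm with a two-finger parallel gripper is mounted at the origin on the work surface. World frame = base frame: x ahead of the robot, y to its left, z up, the work surface at z = 0. Lengths are in mm, angles in rad, forces in N, time in s.
With the tool pointing down it reaches from about 275 to 1000 mm from the base axis. Payload 8.4 kg.
Tool frame: the origin (TCP) lies on the centre line of the jaws, within the pads' length; the fingertips stand 14 mm ahead of it and the grasp point (between the pads) lies 5 mm behind it; z points along the fingers, y is the line along which they close (so a half turn about z gives the same grasp; the last joint's range is limited). The gripper opens to 85 mm and grips with 20 to 120 N. Pads are 22 mm wide; open, the fingers measure 114 mm over their backs; the gripper's body (76 mm by 85 mm) begins 54 mm behind the grasp point. The pads swing forward as they close: fully open they stand 13 mm farther back than shut.
Start: joints at [-1.214, 0.353, 1.633, -0, 1.155, -0.002], TCP at [219.468, -585.202, 245.281] pointing down, gripper open.
Joint ranges: [-2.63, 2.63], [-0.92, 2.1], [0.06, 2.66], [-1.3, 4.44], [0, 2.69], [-3.02, 3.02]. Speed limits (rad/s): [2.22, 2.22, 2.79, 3.14, 3.14, 3.14].

INTERFACE

Orientations are given as [roll, pitch, yaw] about the fixed x, y, z axes, in that order (R = Rz(yaw) Ry(pitch) Rx(roll)).
In Python, from rig import r gives the robot as it stands.
- The arm moves only by the tool step_arm, never from a script. Its argument "plan" is text: rows parted by semicolons, each of 7 numbers parted by spaces: the turn, a rotation vector about the world's x, y, z in degrees, then the shift along the world's x, y, z in mm, then the closure in counts, from 0 (fully open) to 255 (shut). In form: rx ry rz x y z hand; .... A call has 1 to 8 rows; each row is the pose to reach, as a shift and turn from the pose commanded when the call began; what a row does not reach only later rows make up. A row lasts 1/10 s, in which the tool goes at most 50 mm and 8.59 degrees, less where a joint would pass 70% of its speed; a pose out of reach is approached as far as the arm can. A call with a gripper value outside its range is refused whole. The fingers move at their own pace and stop on an object; "force" is the grip in N (left out, the last holds). Time passes only in rows, so rows that repeat a pose let the fingers close. It gives the time, the measured TCP pose, the force, the opening and the grip force at its end, in the units of the state.
- r.sense(): the state, without advancing time (a new reading comes with each control period).
- r.grab_frame(name): name is "scene" or "top" or "wrist"; returns (picture, depth): 400x640x3 uint8, red, green, blue; 400x640 float32, mm along the optical axis (not along the pixel's ray), 0 where there is no reading.
- r.get_calibration(name): a dict with "K" (3x3 intrinsics, pixels), "world_from_camera" (4x4, takes a point from camera to world coordinates). Camera axes: x right, y down, z forward; pixel columns grow to the right and rows downward; lengths in mm; the calibration is good to about 2 mm. A picture is of the moment at which its call begins: read the wrist's pose just before it. get_calibration takes no time and is no camera call; for the wrist camera it gives the pose at the moment of the call.
- r.sign_off(): hands the job in; it is judged then, once.
The state is a dict: "clock": time; "qpos": joint angles; "qvel": joint speeds; "joint_efforts": joint torques, N m; "eef_pos": TCP position; "tcp_rot": TCP orientation; "contact_force": force on the tool from outside, world axes, zero at the start; "wrist_torque": the same for the moment, N m; "opening": opening from 0.0 (shut) to 1.0 (fully open); "grasp_force": force on a finger pad.
Only numpy, scipy, OpenCV 4.12 (cv2) and the standard library are available. Lean on these libraries where they do the work, as an engineer would, in place of code of your own. Each camera call takes 0.05 s, during which the arm holds its last target. There are 200 camera calls.

## Working session

There is one attempt and no reset: what is moved stays moved. The work goes in short steps, Python scripts to look and compute and a tool call to move; the robot and the scene stay as the last step left them, time stands still between calls to the robot, and variables do not carry over. Pictures are saved under pics/ and viewed, at most 10 in all, crops included, and the job is handed in when it is done.

Besides the shell and the picture viewer there is one more tool, called as a command line: name --argument value ..., lists and objects as JSON in quotes. step_arm: Moves the arm, as the interface text tells. Its arguments: {"type":"object","properties":{"plan":{"type":"string"},"force":{"type":"number"}},"required":["plan"]}

```bash
mkdir -p pics; ls
python3 - <<'E'
from rig import r
import cv2,numpy as np
for n in ("scene","top"):
    p,d=r.grab_frame(n); cv2.imwrite(f"pics/{n}0.png",p[:,:,::-1]); np.save(f"{n}_d.npy",d); np.save(f"{n}_p.npy",p)
    c=r.get_calibration(n); print(n,np.round(c["K"],1).tolist(),np.round(c["world_from_camera"],3).tolist())
print(r.sense())
E
```

```text
pics
scene [[482.7, 0.0, 318.5], [0.0, 482.7, 205.0], [0.0, 0.0, 1.0]] [[-0.596, 0.442, -0.671, 1270.764], [0.803, 0.341, -0.489, 531.297], [0.013, -0.83, -0.558, 719.77], [0.0, 0.0, 0.0, 1.0]]
top [[389.1, 0.0, 319.2], [0.0, 389.1, 198.9], [0.0, 0.0, 1.0]] [[-0.027, -0.998, 0.058, 451.349], [-1.0, 0.027, -0.007, -29.019], [0.006, -0.058, -0.998, 1197.732], [0.0, 0.0, 0.0, 1.0]]
{'clock': 0.1, 'qpos': array([-1.21438246e+00,  3.53612042e-01,  1.63403993e+00,  1.28541305e-06,
        1.15520081e+00, -2.38265321e-03]), 'qvel': array([-0.00135305, -0.00117753, -0.00036684, -0.00034449, -0.00044186,
       -0.00014385]), 'joint_efforts': array([ 1.33670543e-03, -6.06352258e+01, -3.42817819e+01,  1.24968801e-05,
        3.94956849e-03,  4.47058812e-05]), 'eef_pos': array([ 219.33810267, -584.82092301,  244.62452327]), 'tcp_rot': array([-3.14033253e+00, -4.17778567e-06,  3.58795999e-01]), 'contact_force': array([-0.28989787,  0.75501639, -0.44658382]), 'wrist_torque': array([-0.03023472,  0.00693665,  0.01861068]), 'grasp_force': 0.0, 'opening': 1.0025713809518335}
```

View pics/scene0.png

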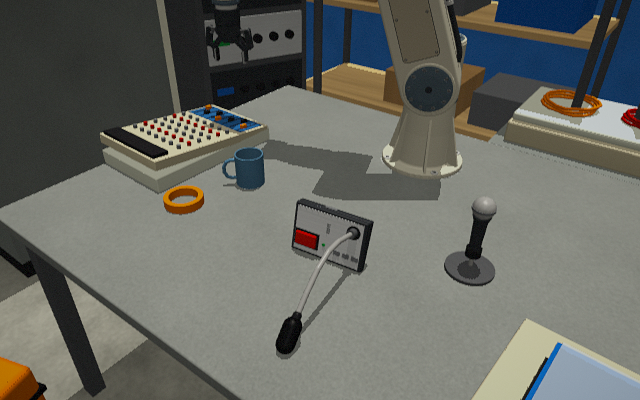

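View pics/top0.png

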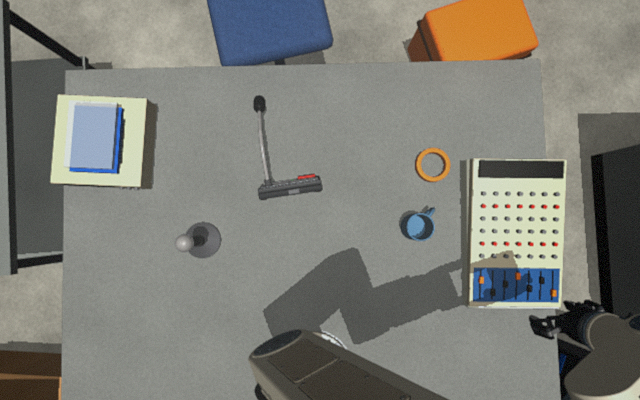

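```bash
cat > h.py <<'E'
import numpy as np,cv2
from rig import r
def pts(n,d):
    c=r.get_calibration(n);K=c["K"];T=c["world_from_camera"]
    v,u=np.mgrid[:400,:640]
    P=np.stack([(u-K[0,2])/K[0,0]*d,(v-K[1,2])/K[1,1]*d,d],-1)
    return P@T[:3,:3].T+T[:3,3]
def red(p):
    h=cv2.cvtColor(p,cv2.COLOR_RGB2HSV);return ((h[...,0]<5)|(h[...,0]>175))&(h[...,1]>180)&(h[...,2]>80)
E
python3 - <<'E'
from h import *
np.set_printoptions(suppress=True,precision=2)
p=np.load("scene_p.npy");d=np.load("scene_d.npy");W=pts("scene",d)
m=red(p);m[:220]=0;m[260:]=0;m[:,:280]=0;m[:,340:]=0
k=W[m];print("key n",len(k),"median",np.median(k,0),k.min(0),k.max(0))
h=cv2.cvtColor(p,cv2.COLOR_RGB2HSV)
# panel: light, unsaturated inside quad
q=np.zeros(p.shape[:2],np.uint8);cv2.fillPoly(q,[np.array([[300,207],[366,219],[360,264],[296,246]])],1)
a=W[(q>0)&(p.min(2)>110)]
for i in range(4):
    c=np.median(a,0) if i==0 else a.mean(0);n=np.linalg.svd(a-a.mean(0))[2][2];a=a[abs((a-a.mean(0))@n)<(10,5,3,2)[i]]
n*=np.sign(n[0]);print("panel",len(a),a.mean(0),n,"yaw",np.degrees(np.arctan2(n[1],n[0])),"up",np.degrees(np.arcsin(n[2])))
print("panel z",a.min(0),a.max(0))
t=np.load("top_p.npy");dt=np.load("top_d.npy");V=pts("top",dt)
print("desk",np.median(V[300:340,100:200,2]))
b=V[172:205,255:325].reshape(-1,3);b=b[b[:,2]>95]
rect=cv2.minAreaRect(b[:,:2].astype(np.float32));print("top of base",b[:,2].max(),rect,cv2.boxPoints(rect))
for nm,(r0,r1,c0,c1) in dict(head=(90,112,248,272),mug=(205,245,395,440),tape=(140,190,410,455),voc=(215,262,170,225)).items():
    b=V[r0:r1,c0:c1].reshape(-1,3);b=b[b[:,2]>10];print(nm,b.min(0),b.max(0))
E
```

```text
key n 278 median [592.24   1.09  49.97] [580.38 -29.29  30.68] [1270.76  531.3   719.77]
panel 104 [573.45  40.91  82.07] [ 0.79 -0.08 -0.61] yaw -5.765264289638424 up -37.63010919624297
panel z [563.59 -30.84  58.58] [609.8  126.89 117.23]
desk -0.5544954128612289
top of base 1197.7321503126293 ((528.0499267578125, 47.218379974365234), (177.75489807128906, 123.22352600097656), 79.55706787109375) [[451.35 -29.02]
 [572.53 -51.35]
 [604.75 123.46]
 [483.57 145.79]]
head [451.35 -29.02  18.74] [ 843.32  153.27 1197.73]
mug [ 391.12 -371.92   10.  ] [ 485.5   -29.02 1197.73]
tape [ 451.35 -440.74   10.29] [ 669.4   -29.02 1197.73]
voc [353.6  -29.02  10.02] [ 459.9   363.01 1197.73]
```

Run:
```python
from h import *
np.set_printoptions(suppress=True,precision=2)
p=np.load("scene_p.npy");d=np.load("scene_d.npy");W=pts("scene",d)
def fit(a):
    for i in range(12):
        c=np.median(a,0) if i==0 else a.mean(0);n=np.linalg.svd(a-c)[2][2];e=abs((a-c)@n);a=a[e<max(3,np.percentile(e,92))]
    return a,n*np.sign(n[0])
q=np.zeros(p.shape[:2],np.uint8);cv2.fillPoly(q,[np.array([[302,210],[364,221],[358,262],[298,245]])],1)
mk=red(p)&(q>0)
a=W[(q>0)&(d>0)&~cv2.dilate(mk.astype(np.uint8),np.ones((3,3))).astype(bool)];a=a[(a[:,0]<620)]
a,n=fit(a);print("panel",len(a),a.mean(0),n,"yaw",np.degrees(np.arctan2(n[1],n[0])),"up",np.degrees(np.arcsin(n[2])))
k=W[mk&(d>0)];k=k[abs(k-np.median(k,0)).max(1)<35];print("key",len(k),k.mean(0),k.min(0),k.max(0))
u=np.argwhere(mk);K=r.get_calibration("scene")
print("key px",u.mean(0)[::-1],cv2.minAreaRect(u[:,::-1].astype(np.float32)))
t=np.load("top_p.npy");dt=np.load("top_d.npy");V=pts("top",dt)
b=V[172:205,255:325].reshape(-1,3);b=b[(b[:,2]>60)&(b[:,2]<200)]
rect=cv2.minAreaRect(b[:,:2].astype(np.float32));print("top of base",len(b),b[:,2].max(),rect,cv2.boxPoints(rect))
mt=red(t);mt[:170]=0;mt[200:]=0;mt[:,:250]=0;mt[:,330:]=0;k=V[mt&(dt>0)];print("key top view",len(k),k.mean(0),k.min(0),k.max(0))
for nm,(r0,r1,c0,c1) in dict(head=(90,112,248,272),mug=(205,245,395,440),tape=(140,190,410,455),voc=(215,262,170,225)).items():
    b=V[r0:r1,c0:c1].reshape(-1,3);b=b[(b[:,2]>10)&(b[:,2]<250)];print(nm,len(b),b.min(0),b.max(0))
```

```text
panel 1725 [569.5   60.19  77.97] [0.97 0.12 0.23] yaw 6.815539774476402 up 13.33098611394238
key 231 [591.15   4.82  48.95] [580.38 -20.09  30.68] [598.62  25.93  61.26]
key px [306.79 239.12] ((306.5999755859375, 239.1999969482422), (18.973663330078125, 13.28156566619873), 18.434947967529297)
top of base 980 125.84013610901115 ((564.8976440429688, 46.061668395996094), (75.52587890625, 179.02496337890625), 7.136141777038574) [[516.31 130.19]
 [538.55 -47.45]
 [613.49 -38.07]
 [591.25 139.57]]
key top view 8 [585.18   2.04  58.14] [582.99 -21.19  52.98] [589.11  17.02  63.13]
head 176 [781.19 118.07  18.74] [843.32 153.27  67.21]
mug 526 [ 391.12 -371.92   10.  ] [ 485.5  -282.81   97.57]
tape 492 [ 566.12 -440.74   10.29] [ 669.4  -336.12   30.89]
voc 758 [353.6  268.85  10.02] [459.9  363.01 193.44]
```

Panel fits: yaw ≈7°, facing 13° up (71°+6° as stated), and the front edge is at about (565, 52, 3). The push spot is at about (565, 2, 110), which matches the given height. The mug, tape and vocal mic are clear of the path. I'll approach with the fingers shut, the wrist leaning to −y away from the neck.

step_arm --plan "2 0 -2 25 36 3 255; 4 0 -4 50 72 6 255; 6 0.5 -6 75 108 10 255; 8 0.7 -8 100 145 15 255; 10 1 -10 125 181 20 255; 12 1.4 -12 150 217 25 255; 12 1.4 -13.6 175 253 25 255; 12 1.4 -13.6 200 290 25 255" --force 60

```text
clock: 0.9
eef_pos: [420.1, -293.9, 270.1]
tcp_rot: [-2.932, -0.025, 0.116]
contact_force: [1.7, -0.5, -0.4]
opening: 0.002
grasp_force: 0.0
```

step_arm --plan "0 0 0 25 36 0 255; 0 0 0 50 72 0 255; 0 0 0 75 108 0 255; 0 0 0 100 145 0 255; 0 0 0 125 181 0 255; 0 0 0 150 217 0 255; 0 0 0 180 253 0 255; 0 0 0 210 285 0 255"

```text
clock: 1.7
eef_pos: [630.1, -8.2, 270.0]
tcp_rot: [-2.933, -0.025, 0.118]
contact_force: [0.7, -0.6, 0.8]
opening: -0.003
grasp_force: 0.0
```

step_arm --plan "0 0 0 0 3 -40 255; 0 0 0 0 3 -80 255; 0 0 0 0 3 -120 255; 0 0 0 0 3 -150 255; 0 0 0 0 3 -156 255; 0 0 0 -10 3 -156 255; 0 0 0 -20 3 -156 255; 0 0 0 -30 3 -156 255"

```text
clock: 2.5
eef_pos: [599.4, -7.4, 116.1]
tcp_rot: [-2.933, -0.028, 0.118]
contact_force: [-1.2, 0.9, 0.2]
opening: -0.001
grasp_force: 0.0
```

Run:
```python
from h import *
p,d=r.grab_frame("scene"); cv2.imwrite("pics/s1.png",cv2.resize(p[100:360,200:480,::-1],None,fx=2.2,fy=2.2)); print(r.sense()["eef_pos"],r.sense()["contact_force"])
```

```text
[597.51447731  -7.26501968 115.75151977] [-1.44750526 -0.41535987 -0.80312547]
```

View pics/s1.png

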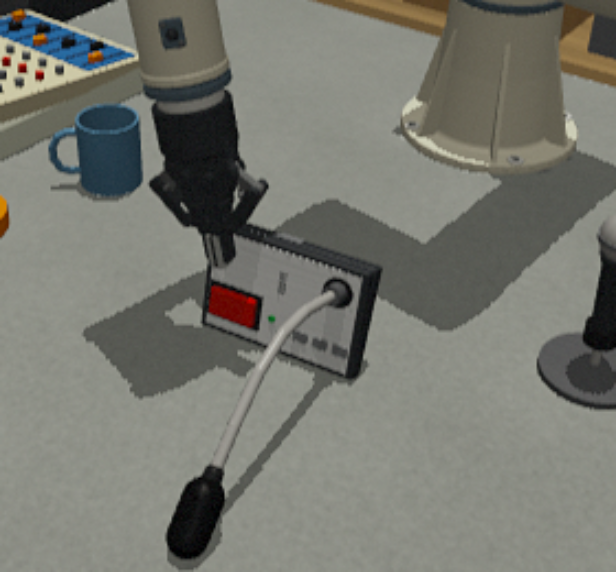

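The fingertips, at crop (220, 262), hang just in front of the panel above the key, well clear of the neck. Pushing slowly now.

step_arm --plan "0 0 0 -5 0 0 255; 0 0 0 -10 0 0 255; 0 0 0 -14 0 0 255; 0 0 0 -18 0 0 255; 0 0 0 -22 -0.5 -1 255; 0 0 0 -26 -1 -1 255; 0 0 0 -30 -1 -2 255; 0 0 0 -34 -2 -3 255"

```text
clock: 3.35
eef_pos: [565.4, -9.2, 111.3]
tcp_rot: [-2.933, -0.026, 0.118]
contact_force: [0.4, 1.5, 1.8]
opening: -0.002
grasp_force: 1.0
```

step_arm --plan "0 0 0 -4 0 -1 255; 0 0 0 -8 -1 -2 255; 0 0 0 -12 -1 -3 255; 0 0 0 -16 -2 -4 255; 0 0 0 -16 -2 -4 255"

```text
clock: 3.85
eef_pos: [548.4, -11.2, 106.9]
tcp_rot: [-2.932, -0.024, 0.118]
contact_force: [1.0, 0.0, -0.1]
opening: -0.001
grasp_force: 0.7
```

Run:
```python
from h import *
p,d=r.grab_frame("scene"); cv2.imwrite("pics/s2.png",cv2.resize(p[100:360,200:480,::-1],None,fx=2.2,fy=2.2)); print(r.sense()["eef_pos"],r.sense()["contact_force"])
```

```text
[548.94468469 -11.22592358 107.04367398] [ 1.4140164   0.34760413 -0.15378168]
```

View pics/s2.png

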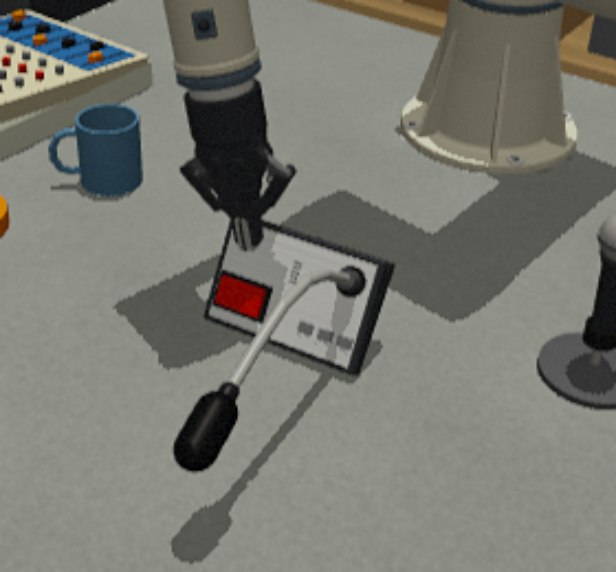

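The base is tipping cleanly, with its front edge in place and the head lifting. I'll continue along the arc.

step_arm --plan "0 0 0 -4 -0.5 -2 255; 0 0 0 -8 -1 -4 255; 0 0 0 -12 -1.5 -6 255; 0 0 0 -16 -2 -8 255; 0 0 0 -20 -2.5 -10 255; 0 0 0 -24 -3 -12 255; 0 0 0 -28 -3.5 -14 255; 0 0 0 -32 -4 -17 255"

```text
clock: 4.7
eef_pos: [517.1, -15.2, 90.1]
tcp_rot: [-2.933, -0.026, 0.118]
contact_force: [0.4, -0.4, 0.0]
opening: -0.001
grasp_force: 0.0
```

step_arm --plan "0 0 0 0 0 0 255; 0 0 0 0 0 0 255; 0 0 0 0 0 0 255; 0 0 0 0 0 0 255"

```text
clock: 5.1
eef_pos: [517.7, -15.2, 90.4]
tcp_rot: [-2.933, -0.026, 0.118]
contact_force: [0.1, 0.2, -0.4]
opening: -0.003
grasp_force: 0.0
```

Run:
```python
from h import *
p,d=r.grab_frame("scene"); cv2.imwrite("pics/s3.png",cv2.resize(p[100:360,200:480,::-1],None,fx=2.2,fy=2.2)); print(r.sense()["eef_pos"],r.sense()["contact_force"])
```

```text
[517.67768519 -15.20381481  90.36408824] [ 0.23995187 -0.9290322  -1.01361882]
```

View pics/s3.png

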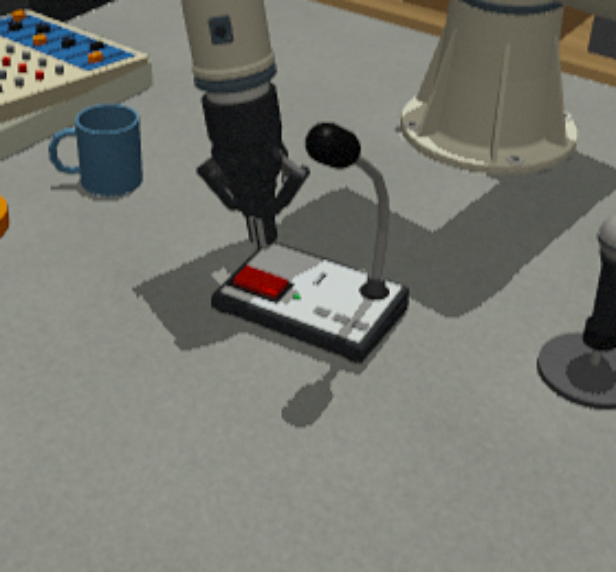

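The mic stands on its feet. Its key is at crop (262, 282), the tool is above and behind it, and the neck is clear. Next I'll measure the key.

Run:
```python
from h import *
np.set_printoptions(suppress=True,precision=1)
for n,(a,b,c,e) in dict(scene=(200,260,270,360),top=(160,225,250,335)).items():
    p,d=r.grab_frame(n);W=pts(n,d);m=red(p);k=np.zeros_like(m);k[a:b,c:e]=m[a:b,c:e]
    u=np.argwhere(k)[:,::-1];C=r.get_calibration(n)
    rc=cv2.minAreaRect(u.astype(np.float32))
    ray=C["world_from_camera"][:3,:3]@np.linalg.solve(C["K"],[*rc[0],1]);o=C["world_from_camera"][:3,3]
    P=W[k&(d>0)];P=P[abs(P-np.median(P,0)).max(1)<40]
    print(n,len(u),rc,"mean",P.mean(0),P.min(0),P.max(0),"ray@37",o+ray*(37-o[2])/ray[2])
    print("rect3d",cv2.minAreaRect(P[:,:2].astype(np.float32)))
```

```text
scene 185 ((318.1203918457031, 227.0437774658203), (22.298734664916992, 9.227062225341797), 19.98310661315918) mean [533.9  -6.   44.4] [514.8 -33.3  40.7] [549.7  19.8  47.8] ray@37 [525.8 -11.7  37. ]
rect3d ((532.6705322265625, -7.061136245727539), (33.52391052246094, 52.911991119384766), 5.216978073120117)
top 1 ((301.0, 192.0), (0.0, 0.0), 0.0) mean [540.8  16.   40. ] [540.8  16.   40. ] [540.8  16.   40. ] ray@37 [541.   16.1  37. ]
rect3d ((540.7960815429688, 16.020633697509766), (0.0, 0.0), 0.0)
```

Run:
```python
from h import *
np.set_printoptions(suppress=True,precision=2)
p,d=r.grab_frame("scene");W=pts("scene",d)
print("desk near",[W[y-2:y+3,x-2:x+3,2].mean() for x,y in((290,270),(330,275),(380,270))])
q=np.zeros(p.shape[:2],np.uint8);cv2.fillPoly(q,[np.array([[325,212],[382,234],[365,252],[302,234]])],1)
a=W[(q>0)&(d>0)&~cv2.dilate(red(p).astype(np.uint8),np.ones((5,5))).astype(bool)]
for i in range(12):
    c=np.median(a,0) if i==0 else a.mean(0);n=np.linalg.svd(a-c)[2][2];e=abs((a-c)@n);a=a[e<max(2.5,np.percentile(e,92))]
n*=np.sign(n[2]);print("panel",len(a),a.mean(0),n,a.min(0),a.max(0))
t,dt=r.grab_frame("top");V=pts("top",dt)
cv2.imwrite("pics/t4.png",cv2.resize(t[140:250,230:390,::-1],None,fx=4,fy=4,interpolation=cv2.INTER_NEAREST))
b=V[165:225,250:335].reshape(-1,3);b=b[(b[:,2]>12)&(b[:,2]<45)];rc=cv2.minAreaRect(b[:,:2].astype(np.float32));print("base",len(b),np.percentile(b[:,2],[5,50,95]),rc,cv2.boxPoints(rc))
k=(t[...,0].astype(int)>1.8*t[...,1])&(t[...,0]>50);k[:160]=0;k[225:]=0;k[:,:250]=0;k[:,335:]=0;P=V[k&(dt>0)];P=P[(P[:,2]<60)]
print("key top",len(P),P.mean(0),P.min(0),P.max(0))
print("desk top",np.median(V[200:230,340:370,2]),np.median(V[150:170,290:330,2]))
```

```text
desk near [np.float64(0.38425458779444854), np.float64(0.15841847472633616), np.float64(0.04366953055905469)]
panel 1146 [500.04  53.58  34.04] [0.14 0.02 0.99] [457.86 -33.54  25.47] [561.22 124.7   41.57]
base 1314 [21.97 33.19 42.61] ((504.35870361328125, 58.730403900146484), (120.79824829101562, 141.92672729492188), 6.254368782043457) [[436.59 122.69]
 [452.05 -18.39]
 [572.13  -5.23]
 [556.67 135.85]]
key top 31 [542.39  10.72  36.35] [534.77   1.06  30.82] [550.08  19.45  40.79]
desk top 435.97387579086956 -0.27403831214780894
```

View pics/t4.png

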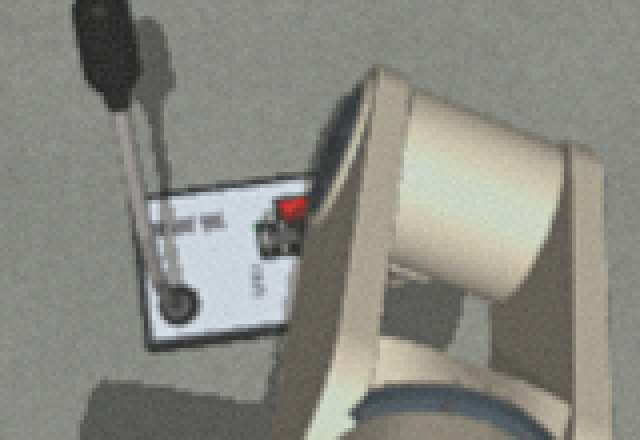

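The top view shows the base intact, with its corners at crop (148, 195) and (150, 350). The arm hides most of the key. Panel heights read a few mm high, so I'll move aside and measure again before pressing.

step_arm --plan "0 0 0 0 -20 40 255; 0 0 0 0 -60 60 255; 0 0 0 0 -100 60 255; 0 0 0 0 -140 60 255; 0 0 0 0 -180 60 255; 0 0 0 0 -220 60 255; 0 0 0 0 -250 60 255; 0 0 0 0 -250 60 255"

```text
clock: 6.15
eef_pos: [517.7, -268.8, 150.2]
tcp_rot: [-2.935, -0.027, 0.115]
contact_force: [0.2, 0.6, -0.0]
opening: 0.003
grasp_force: 0.0
```

Run:
```python
from h import *
np.set_printoptions(suppress=True,precision=2)
fr=[(n,)+r.grab_frame(n) for n in("scene","top")]
for n,p,d in fr:
    W=pts(n,d);C=r.get_calibration(n)
    k=red(p);B=(200,260,270,360) if n=="scene" else (160,225,250,335)
    z=np.zeros_like(k);z[B[0]:B[1],B[2]:B[3]]=1;k&=z
    P=W[k&(d>0)];P=P[abs(P-np.median(P,0)).max(1)<40];u=np.argwhere(k)[:,::-1]
    uc=u.mean(0);T=C["world_from_camera"];ray=T[:3,:3]@np.linalg.solve(C["K"],[*uc,1]);o=T[:3,3]
    print(n,"key",len(P),P.mean(0),P.min(0),P.max(0),"px",uc,"ray@37",o+ray*(37-o[2])/ray[2])
    bx=z&(d>0)&(W[...,2]>15)&(W[...,2]<50)&~cv2.dilate(k.astype(np.uint8),np.ones((5,5))).astype(bool)&(p.min(2)>60)
    a=W[bx]
    for i in range(12):
        c=np.median(a,0) if i==0 else a.mean(0);nn=np.linalg.svd(a-c)[2][2];e=abs((a-c)@nn);a=a[e<max(2.5,np.percentile(e,92))]
    nn*=np.sign(nn[2]);rc=cv2.minAreaRect(a[:,:2].astype(np.float32));print(" panel",len(a),a.mean(0),nn,rc)
    np.save(n+"_u.npy",uc)
# triangulate
A=[];b=[]
for n in("scene","top"):
    C=r.get_calibration(n);T=C["world_from_camera"];v=T[:3,:3]@np.linalg.solve(C["K"],[*np.load(n+"_u.npy"),1]);v/=np.linalg.norm(v);M=np.eye(3)-np.outer(v,v);A.append(M);b.append(M@T[:3,3])
print("tri",np.linalg.solve(sum(A),sum(b)))
p=fr[0][1];cv2.imwrite("pics/s5.png",cv2.resize(p[120:280,240:420,::-1],None,fx=4,fy=3.7))
```

```text
scene key 195 [536.96  -6.11  36.43] [519.67 -41.28  27.39] [553.98  20.72  40.58] px [317.17 230.32] ray@37 [537.56  -5.8   37.  ]
 panel 1274 [509.14  34.65  29.98] [0.1  0.01 1.  ] ((506.0274658203125, 32.02733612060547), (116.040771484375, 162.3647918701172), 7.896328926086426)
top key 43 [536.77  -2.64  35.02] [519.78 -25.87  29.11] [546.51  16.58  40.02] px [307.33 193.3 ] ray@37 [536.62  -2.67  37.  ]
 panel 1346 [504.16  38.95  29.2 ] [0.1  0.01 0.99] ((506.2469787597656, 39.576656341552734), (117.8681869506836, 177.46597290039062), 6.5788679122924805)
tri [537.46  -3.96  37.7 ]
```

View pics/s5.png

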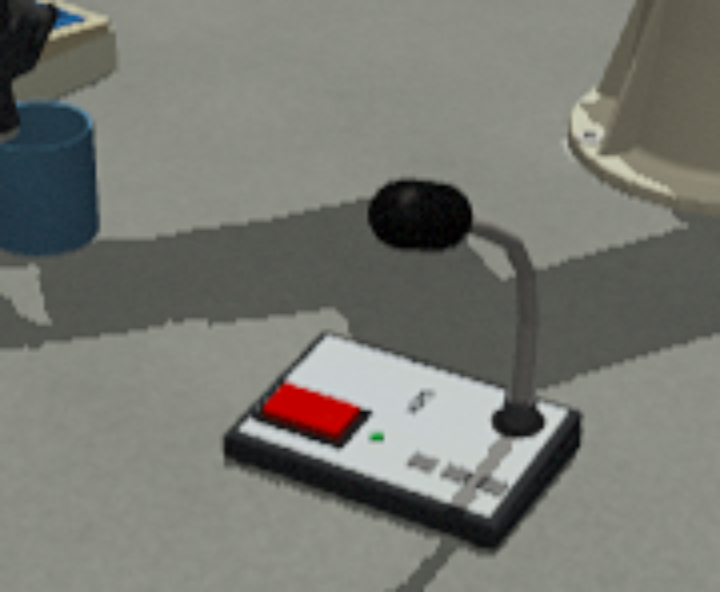

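It was still settling before. Now the panel tilts 5.7° as specified and the key centre is at (537, −4, 37), agreeing across both views; the red key is at crop (312, 412). I'll go above it and press square to the panel.

step_arm --plan "-1 1 0 0 40 0 255; -3 2 0 5 80 0 255; -5 3 0 10 120 0 255; -7 4 0 15 160 0 255; -9 5 0 20 200 0 255; -10 6 0 20 240 -10 255; -10 6 0 20 264 -35 255; -10 6 0 20 264 -60 255"

```text
clock: 7.05
eef_pos: [537.1, 3.4, 90.2]
tcp_rot: [-3.093, 0.097, 0.117]
contact_force: [-0.4, -1.2, -0.1]
opening: 0.001
grasp_force: 0.0
```

step_arm --plan "0 0 0 0 0 -10 255; 0 0 0 0 0 -20 255; 0 0 0 0 0 -26 255; 0 0 0 0 0 -30 255; 0 0 0 0 0 -33 255; 0 0 0 0 0 -35 255; 0 0 0 0 0 -35 255"

```text
clock: 7.75
eef_pos: [537.6, -1.4, 55.4]
tcp_rot: [-3.094, 0.098, 0.111]
contact_force: [0.3, -0.5, 0.6]
opening: 0.003
grasp_force: 0.0
```

step_arm --plan "0 0 0 0 -3 0 255; 0 0 0 0 -3 -2 255; 0 0 0 0 -3 -4 255; 0 0 0 0 -3 -5 255; 0 0 0 0 -3 -6 255; 0 0 0 -0.2 -3 -7 255; 0 0 0 -0.3 -3 -8 255; 0 0 0 -0.3 -3 -8 255"

```text
clock: 8.55
eef_pos: [537.2, -4.3, 47.3]
tcp_rot: [-3.094, 0.099, 0.112]
contact_force: [-0.6, -1.9, 2.5]
opening: 0.0
grasp_force: 1.4
```

step_arm --plan "0 0 0 0 0 -1 255; 0 0 0 0 0 -1 255; 0 0 0 -0.2 0 -2 255; 0 0 0 -0.2 0 -2 255; 0 0 0 -0.3 0 -3 255; 0 0 0 -0.3 0 -3 255; 0 0 0 -0.3 0 -3 255"

```text
clock: 9.25
eef_pos: [537.0, -4.3, 44.6]
tcp_rot: [-3.094, 0.098, 0.112]
contact_force: [-0.7, -2.2, 8.4]
opening: -0.003
grasp_force: 3.8
```

step_arm --plan "0 0 0 0 0 -0.5 255; 0 0 0 0 0 -0.5 255; 0 0 0 0 0 -1 255; 0 0 0 0 0 -1 255; 0 0 0 0 0 -1 255; 0 0 0 0 0 -1 255; 0 0 0 0 0 -1 255"

```text
clock: 9.95
eef_pos: [537.0, -4.3, 44.4]
tcp_rot: [-3.094, 0.098, 0.112]
contact_force: [-3.9, -2.9, 16.7]
opening: -0.001
grasp_force: 8.3
```

Run:
```python
from h import *
np.set_printoptions(suppress=True,precision=2)
p,d=r.grab_frame("scene");W=pts("scene",d)
s=r.sense();print(s["eef_pos"],s["contact_force"])
cv2.imwrite("pics/s6.png",cv2.resize(p[120:280,240:420,::-1],None,fx=4,fy=3.7))
```

```text
[537.05  -4.33  44.36] [-4.   -1.61 16.81]
```

View pics/s6.png

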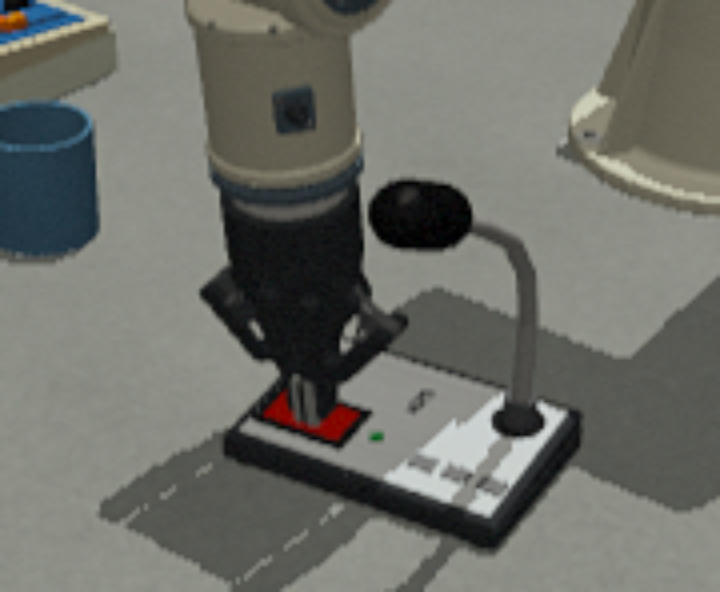

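The fingertips hold the key at crop (312, 410), flush with the panel. The force rose from 8 to 17 N over 0.2 mm, so the key has bottomed out. The mic stands, and neck and head are clear.

```bash
python3 -c "
from rig import r
print(r.sign_off())"
```

```text
the job is handed in; nothing more can be done
None
```

The microphone was tipped back onto its feet on the spot, and I handed the job in with the fingertips holding the red talk key fully down at about 17 N; the neck, mug, tape and vocal mic were left alone, and the hand-in returned no verdict.

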